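# Seat a polishing disc in the V stop and snap the toggle clamp shut

## Robot

A 6-joint arm with a two-finger parallel gripper is mounted at the origin on a cart in front of the work surface, level with it; the furniture and walls round the work are solid. World frame = base frame: x ahead of the robot, y to its left, z up, the work surface at z = 0. Lengths are in m, angles in degrees, forces in N, time in s.
With the tool pointing down it reaches from about 0.4 to 0.825 m from the base axis. Payload 7 kg.
Tool frame: the origin (TCP) lies at the very end of the fingers, on their centre line; the grasp point (between the pads) lies hold_point_z behind it (hold_point_z is the distance from the TCP to the grasp point, in m); z points along the fingers, y is the line along which they close (so a half turn about z gives the same grasp; the last joint's range is limited). The gripper opens to 88 mm and grips with 3 to 60 N. Pads are 19 mm wide; open, the fingers measure 130 mm over their backs; the gripper's body (78 mm by 193 mm) begins 47 mm behind the grasp point.
Start: joints at [-57.806, 20.546, 0.682, 0, -70.136, -16.507], TCP at [0.182, -0.65, 0.227] pointing down, gripper open.
Joint ranges: [-176.03, 176.03], [-82.01, 121.73], [-58.28, 71.71], [-173.87, 95.51], [-174.79, -0.11], [-173.66, 173.66]. Speed limits (degrees/s): [136.94, 136.94, 172.46, 180, 180, 180].

## Interface

Orientations are given as [roll, pitch, yaw] about the fixed x, y, z axes, in that order (R = Rz(yaw) Ry(pitch) Rx(roll)).
In Python, from plant import get_obs, snapshot, close_job, hold_point_z gives the robot as it stands.
- The arm moves only by the tool play_rows, never from a script. Its argument "commands" is a list that holds one entry, the list of rows, each a list of 7 numbers: the shift along the tool's x, y, z in cm, then the turn, a rotation vector about the tool's x, y, z in degrees, then the opening, from 0 (shut) to 1 (fully open). In form: [[[x, y, z, ax, ay, az, fingers], ...]]. A call has 1 to 20 rows; each row is the pose to reach, as a shift and turn from the pose commanded when the call began, along the tool's axes at that moment; what a row does not reach only later rows make up. A row lasts 1/12 s, in which the tool goes at most 41.7 mm and 7.16 degrees, less where a joint would pass 70% of its speed; a pose out of reach is approached as far as the arm can. A call with a gripper value outside its range is refused whole. The fingers move at their own pace and stop on an object; the grip force is fixed at half the most. Time passes only in rows, so rows that repeat a pose let the fingers close. It gives the time, the measured TCP pose, the force, the opening and the grip force at its end, in the units of the state.
- get_obs(): the state, without advancing time (a new reading comes with each control period).
- snapshot(name): name is "scene" or "top" or "wrist"; returns a dict with "frame" (480x640x3 uint8, red, green, blue), "camera_matrix" (3x3 intrinsics, pixels), "origin" and "attitude" of the camera in the world. Camera axes: x right, y down, z forward; pixel columns grow to the right and rows downward; lengths in m; the calibration is good to about 2 mm. A picture is of the moment at which its call begins. There is no depth.
- close_job(): hands the job in; it is judged then, once.
The state is a dict: "clock": time; "joint_pos": joint angles; "qvel": joint speeds; "tau": joint torques, N m; "tool_pos": TCP position; "orientation": TCP orientation; "force": force on the tool from outside, world axes, zero at the start; "moment": the same for the moment, N m; "opening": finger opening in m; "gripper_force": force on a finger pad.
Only numpy, scipy, OpenCV 4.12 (cv2) and the standard library are available. Lean on these libraries where they do the work, as an engineer would, in place of code of your own. Each camera call takes 0.05 s, during which the arm holds its last target. There are 200 camera calls.

## Task

Clamp the worn polishing disc ready for dressing. With the fingertips, push the disc along the bench until it sits fully home against both faces of the V stop, then push the clamp's T-handle over, away from the disc, past its dead point until it snaps into lock and the rubber foot presses on the disc. Only push: the disc stays flat on the bench and is never lifted, and the things standing round the fixture are left undisturbed.

Things in the scene. Friction and masses are not known exactly. Their poses are not given: they have to be found in the camera images.
- disc: worn dark polishing disc, loose, lying flat on the bench in front of the V stop: 160 mm diameter, 12 mm thick, about 0.4 to 0.8 kg. Origin at the centre of its underside. Its yaw means nothing. It starts 45 to 85 mm short of home and up to 20 mm off to either side
- fixture: steel fixture fixed to the bench. Origin on the bench where the home disc's centre lies; x points into the V (the way to push the disc), z up. Two aluminium V faces, 66 mm long, 22 high, each at 30 degrees to x, touch the home disc at x=40, y=+-69 mm; mouth 172 mm wide. Base plate 8 mm thick, x=65 to 221 mm, 96 to 168 wide, with clamp cheeks up to 54 mm high. The disc slides on the bare bench
- seat (a point): the place on the bench for the centre of the disc's underside when it is home (the fixture's origin)
- lever_grip (a point): centre of the black round crossbar of the clamp's T-handle: 22 mm diameter, 70 mm long along the fixture's y. It moves with the lever on an arc of 130 mm radius about lever_pivot; 173 mm above the bench when open, 137 mm when locked. Push it toward the fixture's +x
- lever_pivot (a point): pivot of the lever and clamp arm, axis along the fixture's y, 45 mm above the bench, at x = 115 mm in the fixture's frame
- lever (a joint): angle of the T-handle, rad: 0 = open, leaning 10 degrees toward the disc (-x of the fixture); dead point at 0.52 (20 degrees away from the disc); 0.96 = locked at its stop (45 degrees away). An over-centre spring drives it back to 0 before the dead point and on to 0.96 after it; it takes about 8 N at the crossbar to start, less and less toward the dead point
- clamp_foot: round rubber foot, 20 mm diameter, on a spring spindle at the end of the 90 mm clamp arm; origin at the centre of its underside. The lever swings the arm down. Open: the foot is about 71 mm above the bench at about x=21 mm of the fixture, no part of the arm above 125 mm. Locked: it presses on the disc's top at about x=25 mm with about 5 N
- bit_bottle: bystander: small bottle with blue base and clear cap, 43x45x64 mm, upright beside the clamp, origin at the centre of its underside
- fuse_box: bystander: small yellow carton, 56x38x26 mm, beside the disc, origin at the centre of its underside
- jar: bystander: clear glass jar with a yellow lid, 55 mm diameter, 85 mm high, upright beside the disc, origin at the centre of its underside
- bolt: bystander: short steel bolt, 19x47x18 mm, lying beside the clamp, origin at the centre of its underside
Things that resemble listed ones, but are neither listed nor needed, are in the scene too. There is more than one size of the disc; the job needs the smaller.

How it is judged (in metres and radians):
On the way, in this order (a step that is already met when the one before it is completed fails the run):
1. the disc is home in the V stop while the clamp is still open (horizontal distance between disc and seat below 0.004 m and value of joint lever below 0.3 rad), for 0.2 s.
2. the lever has snapped into lock (value of joint lever above 0.9 rad), for 0.2 s.
At the end, for the whole second after the job is handed in: The disc lies flat on the bench, at rest, its centre within 4 mm of the seat; the lever stays locked by itself (beyond 0.9 rad) and the rubber foot presses on the disc with more than 3 N (horizontal distance between disc and seat below 0.004 m and height (world z) of disc below 0.003 m and value of joint lever above 0.9 rad and contact force between clamp_foot and disc above 3 N and linear speed of disc below 0.01 m/s); the robot touches nothing.
It fails at once if the disc is lifted or tipped off the bench (height (world z) of disc above 0.01 m or angle between disc's own z axis and vertical above 0.12 rad).
It fails at once if a bystander is moved by more than 15 mm (distance of any of bit_bottle, fuse_box, jar, bolt from where it was at the start of the episode above 0.015 m).
It also fails if it takes over 46 s, if anything falls off the work surface, if the arm or the gripper's body presses on something with over 40 N, if the wrist force passes 120 N, or if a joint passes its speed limit or range.

## Working session

There is one attempt and no reset: what is moved stays moved. The work goes in short steps, Python scripts to look and compute and a tool call to move; the robot and the scene stay as the last step left them, time stands still between calls to the robot, and variables do not carry over. Pictures are saved under pics/ and viewed, at most 10 in all, crops included, and the job is handed in when it is done.

Besides the shell and the picture viewer there is one more tool, called after "Request:" by a JSON object that holds its "op" and its "data". play_rows: Moves the arm, as the interface text tells. Its arguments: {"type":"object","properties":{"commands":{"type":"array","items":{"type":"array","items":{"type":"array","items":{"type":"number"}}}}},"required":["commands"]}

```bash
mkdir -p pics; cat > h.py <<'E'
import numpy as np, cv2
from plant import get_obs, snapshot, close_job, hold_point_z
def ray(s,u,v):
    K=np.array(s["camera_matrix"]);R=np.array(s["attitude"])
    return np.array(s["origin"]),R@np.linalg.inv(K)@np.array([u,v,1.])
def onz(s,u,v,z):
    o,d=ray(s,u,v); return o+d*(z-o[2])/d[2]
def save(s,n): cv2.imwrite("pics/"+n+".png",s["frame"][:,:,::-1])
E
python3 - <<'E'
from h import *
import pickle
for n in("top","scene"):
    s=snapshot(n);save(s,n+"0");pickle.dump(s,open(n+"0.pkl","wb"))
    print(n,s["origin"],np.array(s["attitude"]).round(3).tolist(),s["camera_matrix"])
print(get_obs(),hold_point_z)
E
```

```text
top [ 0.38595958 -0.06647504  1.12073172] [-170.639, 0.959, -89.198] [[517.97289758   0.         314.350876  ]
 [  0.         517.97289758 242.90633848]
 [  0.           0.           1.        ]]
scene [0.03604226 0.70137054 0.69766428] [-122.625, 1.004, -147.041] [[587.92770278   0.         321.57555656]
 [  0.         587.92770278 238.6736155 ]
 [  0.           0.           1.        ]]
{'clock': 0.1, 'joint_pos': array([-5.78066132e+01,  2.05880305e+01,  6.39296552e-01, -1.74288857e-02,
       -7.01358177e+01, -1.65067071e+01]), 'qvel': array([-0.0571864 , -0.17943137,  0.07243741,  0.06185989, -0.01374811,
        0.00547808]), 'tau': array([-1.88704427e-03, -5.84162915e+01,  2.93749988e+01,  7.01548800e+00,
        1.01368886e-02, -6.72695614e-05]), 'tool_pos': array([ 0.18235749, -0.64944935,  0.22571153]), 'orientation': array([ 1.79914277e+02, -8.31577538e-03, -1.64319248e+02]), 'force': array([-0.74653778,  0.85906517,  0.08631057]), 'moment': array([-0.01002449,  0.01629824, -0.04308472]), 'gripper_force': 0.0, 'opening': 0.08779544246361151} 0.0188
```

View pics/top0.png

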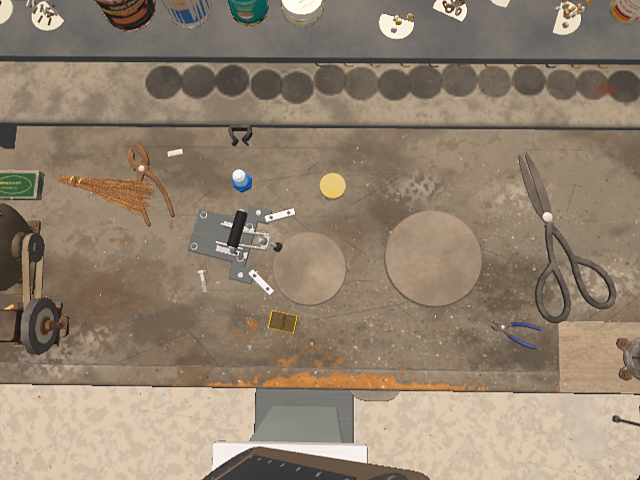

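View pics/scene0.png

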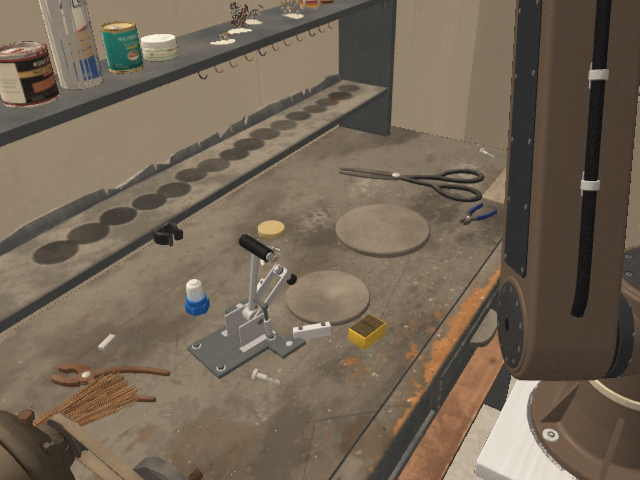

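The top view shows two discs: the small one at about (310,269), r≈36 px, or about 160 mm; the large one at (433,258), r≈48 px, or about 210 mm. The small one, in front of the V, is the one meant. The fixture is around (240,245) with its +x pointing image-left (world +y). The bottle is at (241,181), the jar lid at (333,186), the fuse box at (283,321) and the bolt at (203,280). I'll confirm the disc in an enlarged crop.

```bash
sed -i 's/^def ray/from scipy.spatial.transform import Rotation as Ro\ndef ray/; s/R=np.array(s\["attitude"\])/R=Ro.from_euler("xyz",s["attitude"],degrees=True).as_matrix()/' h.py
python3 - <<'E'
from h import *
import pickle
s=pickle.load(open("top0.pkl","rb"));f=s["frame"]
c=f[165:345,175:365]
g=cv2.resize(c,None,fx=3.3,fy=3.3,interpolation=cv2.INTER_CUBIC)
# disc ellipse: Hough
gray=cv2.GaussianBlur(cv2.cvtColor(f,cv2.COLOR_RGB2GRAY),(3,3),0)
for lo,hi in((30,42),(43,54)):
    h=cv2.HoughCircles(gray,cv2.HOUGH_GRADIENT,1.0,30,param1=60,param2=18,minRadius=lo,maxRadius=hi)
    h=[q for q in h[0] if 260<q[0]<480 and 200<q[1]<310][:3]
    for q in h: print("circ",q,onz(s,q[0],q[1],.012).round(4), 'diam',np.linalg.norm(onz(s,q[0]-q[2],q[1],.012)-onz(s,q[0]+q[2],q[1],.012)).round(4))
# white V faces (bright, low saturation)
hsv=cv2.cvtColor(f,cv2.COLOR_RGB2HSV)
m=((hsv[...,2]>190)&(hsv[...,1]<40)).astype(np.uint8);m[:170]=0;m[320:]=0;m[:,:190]=0;m[:,320:]=0
n,l,st,ce=cv2.connectedComponentsWithStats(m)
for i in range(1,n):
    if st[i,4]>30:
        p=np.argwhere(l==i)[:,::-1].astype(np.float32);r=cv2.minAreaRect(p)
        b=cv2.boxPoints(r);print("white",st[i,4],ce[i].round(1),[onz(s,*q,.022)[:2].round(4).tolist() for q in b],b.round(1).tolist())
for nm,(a,b,sl) in dict(blue=((100,120,60),(125,255,255),0),yel=((18,110,90),(32,255,255),0)).items():
    mm=cv2.inRange(hsv,a,b);mm[:165]=0;mm[340:]=0
    n,l,st,ce=cv2.connectedComponentsWithStats(mm)
    for i in range(1,n):
        if st[i,4]>60: print(nm,st[i],ce[i].round(1),onz(s,*ce[i],.02).round(3))
# handle black
mm=(hsv[...,2]<50).astype(np.uint8);mm[:170]=0;mm[300:]=0;mm[:,:190]=0;mm[:,320:]=0
n,l,st,ce=cv2.connectedComponentsWithStats(mm)
for i in range(1,n):
    if st[i,4]>30:
        p=np.argwhere(l==i)[:,::-1].astype(np.float32);r=cv2.minAreaRect(p)
        print("blk",st[i],r,onz(s,*r[0],.173).round(4),[onz(s,*q,.173)[:2].round(4).tolist() for q in cv2.boxPoints(r)])
cv2.imwrite("pics/crop.png",g[:,:,::-1])
E
```

```text
circ [309.5 267.5  35.7] [ 0.5147 -0.0357  0.012 ] diam 0.1538
circ [428.5 263.5  40.3] [ 0.5264 -0.2912  0.012 ] diam 0.1725
circ [431.5 259.5  49. ] [ 0.5352 -0.2978  0.012 ] diam 0.2099
white 106 [238.4 174.8] [[0.7279, 0.1363], [0.7281, 0.112], [0.7053, 0.1111], [0.7051, 0.1354]] [[233.0, 170.0], [244.0, 170.0], [244.0, 180.0], [233.0, 180.0]]
white 170 [279.6 214.6] [[0.6261, 0.064], [0.6436, 0.0016], [0.6303, -0.0021], [0.6128, 0.0602]] [[264.29998779296875, 215.39999389648438], [293.20001220703125, 207.8000030517578], [294.79998779296875, 213.89999389648438], [265.8999938964844, 221.39999389648438]]
white 42 [226.9 223.6] [[0.6063, 0.1581], [0.6146, 0.1564], [0.609, 0.1331], [0.6007, 0.1348]] [[220.8000030517578, 223.89999389648438], [221.6999969482422, 220.1999969482422], [232.3000030517578, 222.8000030517578], [231.39999389648438, 226.60000610351562]]
white 137 [255.3 237. ] [[0.5618, 0.117], [0.6089, 0.1055], [0.5931, 0.0485], [0.5462, 0.0604]] [[238.89999389648438, 244.39999389648438], [245.0, 223.0], [271.0, 230.39999389648438], [264.8999938964844, 251.8000030517578]]
white 74 [222.7 249.2] [[0.5492, 0.167], [0.5605, 0.1647], [0.5531, 0.1333], [0.5418, 0.1357]] [[215.5, 249.89999389648438], [216.8000030517578, 244.6999969482422], [231.1999969482422, 248.3000030517578], [229.89999389648438, 253.5]]
white 173 [260.6 281.6] [[0.5002, 0.0952], [0.5088, 0.0869], [0.4646, 0.0408], [0.4561, 0.049]] [[248.0, 273.0], [252.0, 269.0], [273.0, 290.0], [269.0, 294.0]]
blue [233 173  18  19 136] [243.4 184.5] [0.696 0.112 0.02 ]
yel [320 173  26  26 497] [331.6 186. ] [ 0.694 -0.082  0.02 ]
yel [268 310  30  24 276] [282.9 321.7] [0.399 0.018 0.02 ]
blk [227 211  20  37 279] ((236.6963653564453, 228.7119598388672), (10.814574241638184, 36.228824615478516), 16.927513122558594) [0.5672 0.097  0.173 ] [[0.5372, 0.1153], [0.6034, 0.0982], [0.5975, 0.0785], [0.5315, 0.0958]]
```

View pics/crop.png

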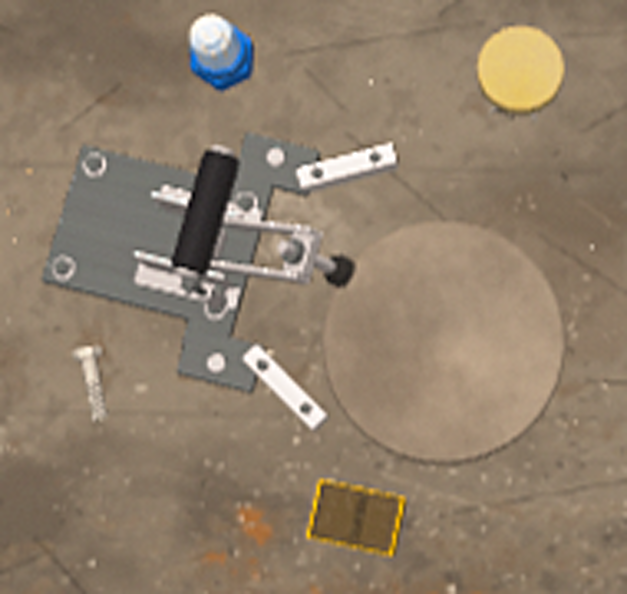

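The crop confirms the disc. It measures ≈156–160 mm against ≈210 mm for the other one, and it sits at crop (444,341), or px (309.7,268.3), right at the V mouth.

- **Fixture:** its x axis points at world 75.8°. The seat is ≈(0.544,0.008). The face angles (29.8°), face spacing (139 mm) and handle position all agree to about 1 mm.
- **Disc:** it lies at fixture (−50,+19) mm.
- **Plan:** use the open fingers as a two-point cradle behind the disc.

Request:
{"op": "play_rows", "data": {"commands": [[[-43.7,42.0,12.7,0,0,-60.1,1],[-43.7,42.0,12.7,0,0,-60.1,1],[-43.7,42.0,12.7,0,0,-60.1,1],[-43.7,42.0,12.7,0,0,-60.1,1],[-43.7,42.0,12.7,0,0,-60.1,1],[-43.7,42.0,12.7,0,0,-60.1,1],[-43.7,42.0,12.7,0,0,-60.1,1],[-43.7,42.0,12.7,0,0,-60.1,1],[-43.7,42.0,12.7,0,0,-60.1,1],[-43.7,42.0,12.7,0,0,-60.1,1],[-43.7,42.0,12.7,0,0,-60.1,1],[-43.7,42.0,12.7,0,0,-60.1,1],[-43.7,42.0,12.7,0,0,-60.1,1],[-43.7,42.0,12.7,0,0,-60.1,1],[-43.7,42.0,12.7,0,0,-60.1,1],[-43.7,42.0,12.7,0,0,-60.1,1],[-43.7,42.0,12.7,0,0,-60.1,1],[-43.7,42.0,12.7,0,0,-60.1,1]]]}}

```text
clock: 1.6
tool_pos: [0.4892, -0.1271, 0.0992]
orientation: [179.9, -0.0, -104.2]
force: [-0.3, -0.9, 1.6]
opening: 0.0875
gripper_force: 0.0
```

Request:
{"op": "play_rows", "data": {"commands": [[[0,-0.1,3,0,0,0,1],[0,-0.1,6,0,0,0,1],[0,-0.1,7.5,0,0,0,1],[0,-0.1,8.5,0,0,0,1],[0,-0.1,9,0,0,0,1],[0,-0.1,9.4,0,0,0,1],[0,-0.1,9.4,0,0,0,1],[0,-0.1,9.4,0,0,0,1]]]}}

```text
clock: 2.27
tool_pos: [0.4912, -0.1278, 0.0063]
orientation: [-179.9, 0.0, -104.2]
force: [0.0, 1.2, 0.5]
opening: 0.0874
gripper_force: 0.0
```

```bash
python3 - <<'E'
from h import *
s=snapshot("top");c=s["frame"][165:385,175:375];cv2.imwrite("pics/c2.png",cv2.resize(c,None,fx=2.7,fy=2.7)[:,:,::-1])
print(get_obs()["tool_pos"],get_obs()["force"])
E
```

```text
[ 0.49128172 -0.12765937  0.00644876] [-0.77386541  0.04408118 -0.52281601]
```

View pics/c2.png

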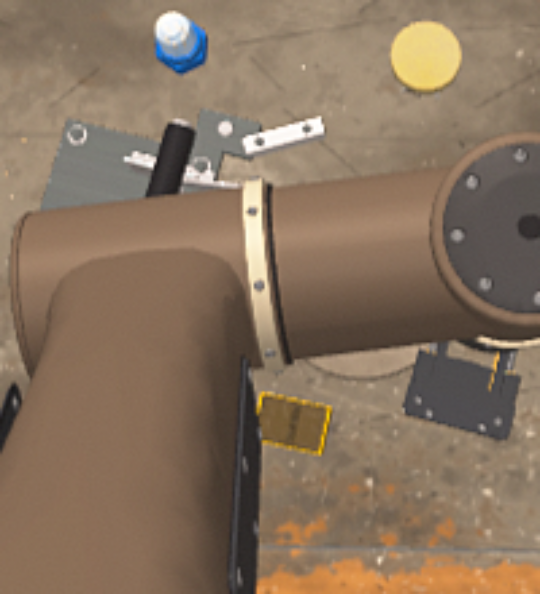

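The arm hides the disc from above, and the forearm passes over the clamp. I'll check its height in the scene view.

```bash
python3 - <<'E'
from h import *
s=snapshot("scene");save(s,"s2")
E
```

```text
(no output)
```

View pics/s2.png

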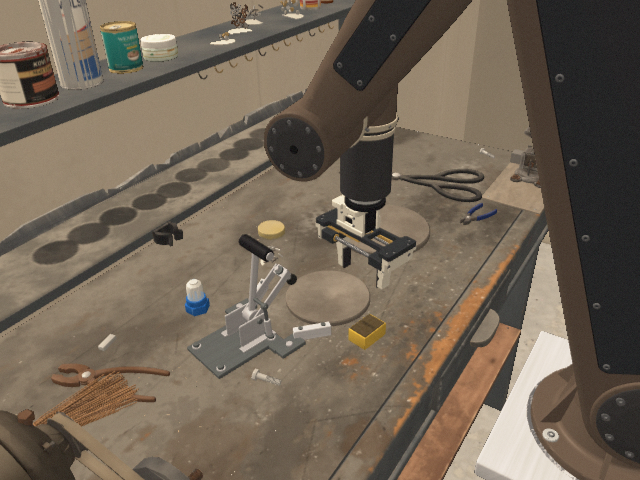

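```bash
python3 - <<'E'
from h import *
import pickle
t=pickle.load(open("top0.pkl","rb"));q=pickle.load(open("scene0.pkl","rb"))
def tri(a,b):
    (o1,d1),(o2,d2)=ray(t,*a),ray(q,*b)
    k=np.linalg.lstsq(np.c_[d1,-d2],o2-o1,rcond=None)[0]
    return (o1+k[0]*d1).round(3),(o2+k[1]*d2).round(3)
print("cap",tri((182,270),(294,149)));
for z in(.2,.25,.3,.35,.4,.45):print(z,onz(q,294,149,z).round(3),onz(q,294,180,z).round(3))
E
```

```text
cap (array([0.465, 0.136, 0.387]), array([0.456, 0.13 , 0.384]))
0.2 [ 0.702 -0.205  0.2  ] [ 0.621 -0.09   0.2  ]
0.25 [ 0.635 -0.114  0.25 ] [ 0.562 -0.01   0.25 ]
0.3 [ 0.568 -0.023  0.3  ] [0.503 0.069 0.3  ]
0.35 [0.501 0.068 0.35 ] [0.444 0.149 0.35 ]
0.4 [0.434 0.159 0.4  ] [0.386 0.228 0.4  ]
0.45 [0.367 0.25  0.45 ] [0.327 0.308 0.45 ]
```

The wrist link sits at z≈0.385 with a radius of about 0.05, so it clears the 0.184 m handle top. Next I push along the line from the disc to the seat.

Request:
{"op": "play_rows", "data": {"commands": [[[-0.6,0,0.1,0,0,0,1],[-1.2,0,0.1,0,0,0,1],[-1.6,0,0.1,0,0,0,1],[-1.8,0,0.1,0,0,0,1],[-2.1,-0.1,0.1,0,0,0,1],[-2.4,-0.2,0.1,0,0,0,1],[-2.7,-0.35,0.1,0,0,0,1],[-3.0,-0.5,0.1,0,0,0,1],[-3.3,-0.65,0.1,0,0,0,1],[-3.6,-0.8,0.1,0,0,0,1],[-3.9,-0.95,0.1,0,0,0,1],[-4.2,-1.1,0.1,0,0,0,1],[-4.5,-1.25,0.1,0,0,0,1],[-4.8,-1.4,0.1,0,0,0,1],[-5.1,-1.5,0.1,0,0,0,1],[-5.4,-1.6,0.1,0,0,0,1],[-5.7,-1.7,0.1,0,0,0,1],[-6.0,-1.8,0.1,0,0,0,1],[-6.0,-1.8,0.1,0,0,0,1]]]}}

```text
clock: 3.95
tool_pos: [0.5235, -0.0732, 0.0046]
orientation: [-180.0, 0.0, -104.2]
force: [-0.3, 0.1, -0.1]
opening: 0.0873
gripper_force: 0.8
```

Request:
{"op": "play_rows", "data": {"commands": [[[-0.1,0,0,0,0,0,1],[-0.2,0,0,0,0,0,1],[-0.3,0,0,0,0,0,1],[-0.4,0,0,0,0,0,1],[-0.5,0,0,0,0,0,1],[-0.6,0,0,0,0,0,1]]]}}

```text
clock: 4.45
tool_pos: [0.5244, -0.0685, 0.0047]
orientation: [-180.0, -0.0, -104.2]
force: [2.4, -11.3, -0.4]
opening: 0.0878
gripper_force: 4.9
```

Request:
{"op": "play_rows", "data": {"commands": [[[-0.1,0,0,0,0,0,1],[-0.2,0,0,0,0,0,1]]]}}

```text
clock: 4.62
tool_pos: [0.5251, -0.0676, 0.0048]
orientation: [-180.0, -0.1, -104.2]
force: [3.6, -18.9, -1.5]
opening: 0.0877
gripper_force: 9.0
```

Request:
{"op": "play_rows", "data": {"commands": [[[0,-0.1,0,0,0,0,1],[-0.1,-0.2,0,0,0,0,1],[-0.15,-0.2,0,0,0,0,1],[-0.15,-0.2,0,0,0,0,1]]]}}

```text
clock: 4.95
tool_pos: [0.5264, -0.0667, 0.0046]
orientation: [179.9, -0.1, -104.2]
force: [-1.3, -14.2, 1.1]
opening: 0.088
gripper_force: 7.2
```

The force is balanced and the TCP is at fixture x −76.5 mm (home predicts −76.3). I'll back off, raise, close the fingers and check the disc with the wrist camera.

Request:
{"op": "play_rows", "data": {"commands": [[[0.5,0,0,0,0,0,1],[1.5,0,0,0,0,0,1],[2.5,0,0,0,0,0,1],[2.5,0,-3,0,0,0,1],[2.5,0,-7,0,0,0,0.5],[2.5,0,-11,0,0,0,0],[2.5,0,-15,0,0,0,0],[2.5,0,-19,0,0,0,0],[2.5,0,-22,0,0,0,0],[2.5,0,-22,0,0,0,0],[2.5,0,-22,0,0,0,0],[2.5,0,-22,0,0,0,0]]]}}

```text
clock: 5.95
tool_pos: [0.5205, -0.0895, 0.2243]
orientation: [-180.0, 0.1, -104.2]
force: [0.7, 0.1, -0.2]
opening: 0.0398
gripper_force: 0.0
```

```bash
python3 - <<'E'
from h import *
import pickle
w=snapshot("wrist");s=snapshot("scene");pickle.dump((w,s),open("p3.pkl","wb"))
print(get_obs()["tool_pos"],w["origin"],w["attitude"])
cv2.imwrite("pics/w3.png",np.hstack([cv2.resize(w["frame"],(400,300)),cv2.resize(s["frame"][200:410,180:460],(400,300))])[:,:,::-1])
E
```

```text
[ 0.52014188 -0.08955903  0.22333098] [ 0.50472107 -0.15816593  0.38277168] [1.64798638e+02 1.39378798e-02 1.65773403e+02]
```

View pics/w3.png

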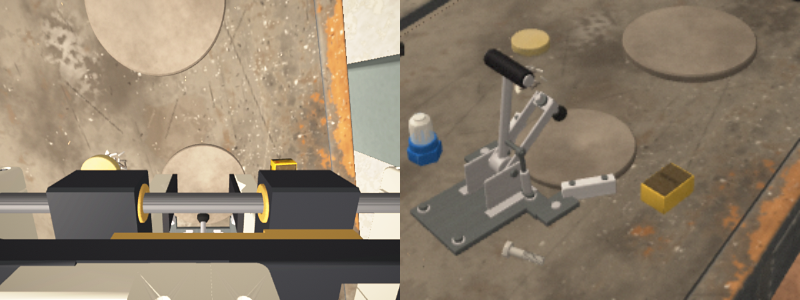

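The wrist view shows the disc's rear arc around (200,150) of the half-size image. The scene crop shows the disc's right and back rim near (585,145), with the V face against it. I'll fit the rim points to check the seating.

```bash
python3 - <<'E'
from h import *
import pickle
from scipy.optimize import least_squares
w,s=pickle.load(open("p3.pkl","rb"))
seat=np.array([.5443,.0077]);ex=np.array([.2453,.9694]);ey=np.array([-.9694,.2453])
def proj(s,P):
    R=Ro.from_euler("xyz",s["attitude"],degrees=True).as_matrix()
    c=(P-np.array(s["origin"]))@R; p=c@np.array(s["camera_matrix"]).T; return p[:,:2]/p[:,2:]
def rim(s,angs,nm):
    g=cv2.GaussianBlur(cv2.cvtColor(s["frame"],cv2.COLOR_RGB2LAB).astype(np.float32),(5,5),0)
    pts=[]
    rr=np.arange(.065,.095,.0005)
    for a in np.radians(angs):
        d=np.cos(a)*ex+np.sin(a)*ey
        P=np.c_[seat+rr[:,None]*d,np.full(len(rr),.012)]
        uv=proj(s,P).astype(np.float32)
        v=cv2.remap(g,uv[:,0].copy(),uv[:,1].copy(),cv2.INTER_LINEAR)[:,0]
        k=6;gr=np.linalg.norm(v[k:]-v[:-k],axis=1);i=gr.argmax()
        pts.append(seat+rr[i+k//2]*d)
    pts=np.array(pts);
    f=lambda c:np.linalg.norm(pts-c,axis=1)-.08
    r=least_squares(f,seat,loss="soft_l1",f_scale=.001)
    e=(r.x-seat);print(nm,"offset fixture mm",(1e3*np.array([e@ex,e@ey])).round(1),"res",(1e3*f(r.x)).round(1))
rim(w,range(150,215,5),"wrist")
rim(s,range(150,275,6),"scene")
E
```

```text
wrist offset fixture mm [-0.2 -2.9] res [-0.2  0.1 -0.1  0.1 -0.1  0.1  0.3  0.1 -0.2  0.1 -0.2  0.1 -0.1]
scene offset fixture mm [1.5 0.1] res [ -0.7  -1.1  -0.6   0.5   0.5   0.    1.    0.5  -0.   -0.6  -0.1  -0.7
   0.2   0.1  -0.    9.4  -4.3   9.6   0.9  -5.7 -10.4]
```

The disc is home: both views put it within calibration error of the seat, and the contact force was balanced. Next is the lever: hover at fixture x≈50 with the fingers shut, then lower to z≈0.15.

Request:
{"op": "play_rows", "data": {"commands": [[[-4,0,0,0,0,0,0],[-8,0,0,0,0,0,0],[-12,0,0,0,0,0,0],[-14,0,0,0,0,0,0],[-15,0,0,0,0,0,0],[-15,0,0,0,0,0,0],[-15,0,0,0,0,0,0],[-15,0,2.5,0,0,0,0],[-15,0,5,0,0,0,0],[-15,0,6.5,0,0,0,0],[-15,0,7.3,0,0,0,0],[-15,0,7.3,0,0,0,0],[-15,0,7.3,0,0,0,0]]]}}

```text
clock: 7.13
tool_pos: [0.5579, 0.0552, 0.1518]
orientation: [180.0, -0.0, -104.3]
force: [0.4, -0.1, 0.5]
opening: 0.0006
gripper_force: 0.0
```

Request:
{"op": "play_rows", "data": {"commands": [[[-0.8,0,0.1,0,0,0,0],[-1.6,0,0.2,0,0,0,0],[-2.2,0,0.2,0,0,0,0],[-2.7,0,0.2,0,0,0,0],[-3.2,0,0.2,0,0,0,0],[-3.8,0,0.2,0,0,0,0],[-4.4,0,0.2,0,0,0,0],[-5.0,0,0.2,0,0,0,0]]]}}

```text
clock: 7.8
tool_pos: [0.5704, 0.1047, 0.1507]
orientation: [-179.9, -0.0, -104.2]
force: [0.2, -4.3, 3.5]
opening: 0.0006
gripper_force: 2.1
```

Request:
{"op": "play_rows", "data": {"commands": [[[-0.6,0,0,0,0,0,0],[-1.2,0,0,0,0,0,0],[-1.8,0,0,0,0,0,0],[-2.4,0,0,0,0,0,0],[-3.0,0,0,0,0,0,0],[-3.6,0,0,0,0,0,0],[-4.2,0,0,0,0,0,0],[-4.8,0,0,0,0,0,0],[-5.4,0,0,0,0,0,0],[-6.0,0,0,0,0,0,0],[-6.0,0,0,0,0,0,0],[-6.0,0,0,0,0,0,0],[-6.0,0,0,0,0,0,0]]]}}

```text
clock: 8.88
tool_pos: [0.5847, 0.1626, 0.1495]
orientation: [180.0, -0.0, -104.2]
force: [0.3, 0.0, -0.8]
opening: 0.0001
gripper_force: 0.0
```

The load has dropped to zero, so the lever has snapped over. I'll back off, rise and swing clear to look.

Request:
{"op": "play_rows", "data": {"commands": [[[2,0,0,0,0,0,0],[4,0,-2,0,0,0,0],[6,0,-6,0,0,0,0],[10,0,-10,0,0,0,0],[14,0,-12,0,0,0,0],[18,0,-12,0,0,0,0],[22,0,-12,0,0,0,0],[26,0,-12,0,0,0,0],[30,0,-12,0,0,0,0],[34,0,-12,0,0,0,0],[38,0,-12,0,0,0,0],[42,0,-12,0,0,0,0],[46,0,-12,0,0,0,0],[50,0,-12,0,0,0,0],[54,0,-12,0,0,0,0],[58,0,-12,0,0,0,0],[60,0,-12,0,0,0,0],[60,0,-12,0,0,0,0],[60,0,-12,0,0,0,0]]]}}

```text
clock: 10.47
tool_pos: [0.4359, -0.4203, 0.269]
orientation: [179.9, 0.0, -104.4]
force: [0.7, -0.6, -0.4]
opening: 0.0004
gripper_force: 0.0
```

```bash
python3 - <<'E'
from h import *
t=snapshot("top");s=snapshot("scene")
f=lambda a:cv2.resize(a,(400,400),interpolation=cv2.INTER_CUBIC)
cv2.imwrite("pics/e.png",np.hstack([f(t["frame"][165:345,175:355]),f(s["frame"][200:400,180:380])])[:,:,::-1])
h=cv2.HoughCircles(cv2.GaussianBlur(cv2.cvtColor(t["frame"],cv2.COLOR_RGB2GRAY),(3,3),0),cv2.HOUGH_GRADIENT,1.0,30,param1=60,param2=15,minRadius=33,maxRadius=39)
print([(q,onz(t,q[0],q[1],.012)[:2]-[.5443,.0077]) for q in h[0] if 250<q[0]<330 and 200<q[1]<310],get_obs()["tool_pos"])
E
```

```text
[(array([288.5, 253.5,  37.3], dtype=float32), array([0.00032669, 0.00256723]))] [ 0.4369211  -0.41876191  0.26951057]
```

View pics/e.png

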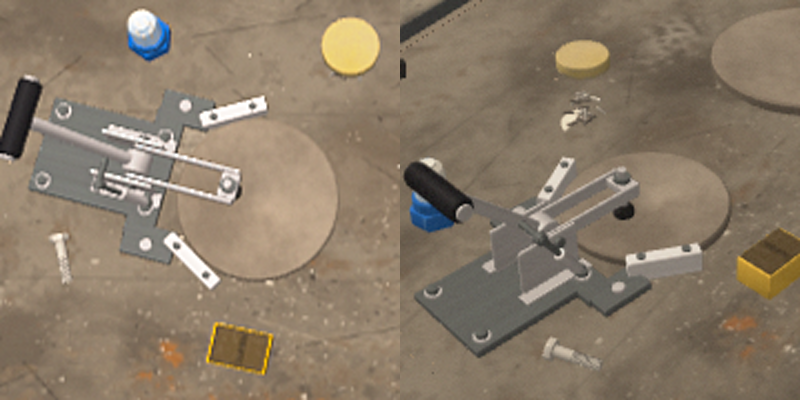

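The pictures show the lever thrown over (bar at crop (20,117)), the disc touching both V faces, the foot down on the disc at (230,190), and the bystanders where they were. Handing in.

```bash
python3 -c "
from plant import close_job
print(close_job())"
```

```text
the job is handed in; nothing more can be done
None
```

The job is handed in at about 10.5 s on the robot clock: the last pictures show the disc against both V faces, the T-handle thrown over, the foot on the disc and the bystanders in place; the 3 N foot force was not measured, and the hand-in returned no verdict.

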